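# Shut down the resin dispenser: regulator to zero, knob locked

## Task

The resin dosing is finished, so take the air off the dispenser. Turn the big black wing knob on its sloping panel anticlockwise all the way to the stop (white pointer at the red mark, gauge at zero), then push the knob straight in until it locks, and let go. Leave the bottle, cups, vial and jar round it standing where they are.

Things in the scene. Friction and masses are not known exactly. Their poses are not given: they have to be found in the camera images.
- dispenser: resin dispenser fixed to the table: light grey case 200 mm deep (x), 250 wide (y), 116 high; its dark front panel slopes 32 deg from level, facing up and to the front (-x). Left half: 74 mm round gauge; right half: black wing knob; on top at the back left a barrel stand, up to 300 mm above the table. Origin: centre of the underside; x to its back, y to its left as seen from the front, z up
- knob_seat (a point): fixed point on the dispenser: where the knob's axis meets the sloping panel. Axes as dispenser (z is vertical, not the panel's normal); the knob's axis is (-0.530, 0, 0.848) in these axes
- knob_grip (a point): on the knob's axis, in the wing; moves with the knob. z: out of the panel along the axis (32 deg from vertical); x: along the wing to its white pointer. Skirt 65 mm across, 8 thick; wing 61 long (x), 16 wide (y), 30 high. The point lies 8 mm below the wing's top, 22 above the skirt, 45.5 from the panel with the knob out. Pinch the wing across its 16 mm, tool along -z
- regulator (a joint): turn of the wing knob (rad): 0 at the anticlockwise end stop (off, pointer at the red mark at the lower left), grows clockwise seen from outside, to 4.71; friction about 0.08 N m, it stays where it is left. The gauge's needle follows it one to one
- knob_push (a joint): how far the knob is pushed in along its axis (m): 0 out (red band shows under the skirt), 0.007 fully in, locked. Takes about 6 N and stays where it is left. A pin under the knob enters a notch in the collar round the spindle, only within about 0.1 rad of the off stop; elsewhere it meets the collar after 1.5 mm. Once in, the knob cannot be turned
- resin_bottle: bystander: loose white oval bottle with a black cap, 60x105x190 mm, stands left of the dispenser; origin at the centre of its underside
- purple_cup: bystander: loose small clear cup with purple filling, 61 mm across, 41 mm high; origin at the centre of its underside
- pearl_vial: bystander: loose vial with a white ribbed cap, 33 mm across, 70 mm high; origin at the centre of its underside
- amber_cup: bystander: loose small clear cup with amber filling, 58 mm across, 38 mm high; origin at the centre of its underside
- toothpick_jar: bystander: loose jar full of wooden toothpicks, 69 mm across, 70 mm high; origin at the centre of its underside
- clear_cup: bystander: loose clear cup, 85 mm across, 98 mm high; origin at the centre of its underside

How it is judged:
At the end, for the whole second after the job is handed in: The knob stands at its anticlockwise stop (within 0.13 rad) and is pushed in at least 5 of its 7 mm, so that its pin is in the notch (value of joint regulator below 0.13 rad and value of joint knob_push above 0.005 m); the robot touches nothing.
It fails at once if the bottle, a cup, the vial or the toothpick jar is shifted by more than 25 mm or tipped over (distance of any of resin_bottle, purple_cup, pearl_vial, amber_cup, toothpick_jar, clear_cup from where it was at the start of the episode above 0.025 m or angle between any of resin_bottle, purple_cup, pearl_vial, amber_cup, toothpick_jar, clear_cup's own z axis and vertical above 0.5 rad).
It also fails if it takes over 48 s, if anything falls off the work surface, if the arm or the gripper's body presses on something with over 40 N, if the wrist force passes 120 N, or if a joint passes its speed limit or range.

## Robot

A 6-joint arm with a two-finger parallel gripper is mounted at the origin on a cart in front of the work surface, level with it; the furniture and walls round the work are solid. World frame = base frame: x ahead of the robot, y to its left, z up, the work surface at z = 0. Lengths are in m, angles in rad, forces in N, time in s.
With the tool pointing down it reaches from about 0.4 to 0.825 m from the base axis. Payload 7 kg.
Tool frame: the origin (TCP) lies on the centre line of the jaws, within the pads' length; the fingertips stand 14 mm ahead of it and the grasp point (between the pads) lies 5 mm behind it; z points along the fingers, y is the line along which they close (so a half turn about z gives the same grasp; the last joint's range is limited). The gripper opens to 88 mm and grips with 3 to 60 N. Pads are 19 mm wide; open, the fingers measure 130 mm over their backs; the gripper's body (78 mm by 193 mm) begins 47 mm behind the grasp point.
Start: joints at [-0.977, 0.359, 0.012, 0, -1.224, -0.288], TCP at [0.203, -0.644, 0.241] pointing down, gripper open.
Joint ranges: [-3.07, 3.07], [-1.43, 2.12], [-1.02, 1.25], [-3.03, 1.67], [-3.05, -0], [-3.03, 3.03]. Speed limits (rad/s): [2.39, 2.39, 3.01, 3.14, 3.14, 3.14].

## Interface

Orientations are given as [roll, pitch, yaw] about the fixed x, y, z axes, in that order (R = Rz(yaw) Ry(pitch) Rx(roll)).
In Python, from station import arm gives the robot as it stands.
- The arm moves only by the tool move_arm, never from a script. Its argument "rows" is a list of rows, each an object with "translation": the shift along the tool's x, y, z in cm, a list of three; "rot": the turn, a rotation vector about the tool's x, y, z in degrees, a list of three; "hand": the closure, from 0 (fully open) to 1 (shut). A call has 1 to 8 rows; each row is the pose to reach, as a shift and turn from the pose commanded when the call began, along the tool's axes at that moment; what a row does not reach only later rows make up. A row lasts 1/12 s, in which the tool goes at most 41.7 mm and 7.16 degrees, less where a joint would pass 70% of its speed; a pose out of reach is approached as far as the arm can. A call with a gripper value outside its range is refused whole. The fingers move at their own pace and stop on an object; "squeeze" is the grip in N (left out, the last holds). Time passes only in rows, so rows that repeat a pose let the fingers close. It gives the time, the measured TCP pose, the force, the opening and the grip force at its end, in the units of the state.
- arm.get_state(): the state, without advancing time (a new reading comes with each control period).
- arm.grab_frame(name): name is "scene" or "top" or "wrist"; returns (picture, depth): 480x640x3 uint8, red, green, blue; 480x640 float32, m along the optical axis (not along the pixel's ray), 0 where there is no reading.
- arm.camera_params(name): a dict with "vfov" (degrees; the focal length in pixels is half the picture's height over the tangent of half this angle, whatever the lens; pixels are square), "cx", "cy" (the principal point, pixels), "k1" (the pictures are not rectified: a ray, as slopes to the right and down, at radius r is drawn at 1 + k1 r^2 times it, then the intrinsics apply), "position" and "orientation" of the camera in the world; the wrist camera has in their place "tool_from_camera" (4x4, takes a point from camera to tool coordinates, whose origin is the TCP and whose axes are the flange's). Camera axes: x right, y down, z forward; pixel columns grow to the right and rows downward; lengths in m; the calibration is good to about 2 mm. A picture is of the moment at which its call begins: read the wrist's pose just before it. camera_params takes no time and is no camera call.
- arm.job_done(): hands the job in; it is judged then, once.
Trained networks look in the newest picture that a camera, given by its name, has taken for a name from the list of things; names that differ only in an ending like _2 or _b are one class to them, and where a whole thing is asked for, a point or a joint stands for the part that bears it (a point fixed in the world has none). Each returns a list of dicts, best first, with "p" (0 to 1); they miss things now and then, are a little off and sometimes report something else, mostly with a low value. They report only what shows in the picture. A call takes as long as a camera call.
- arm.search_frame(label, camera): "point" ([x, y, z] in m, in the coordinates of the camera as it stood for that picture, good to about 4 mm: the middle of the surface that is visible of it).
- arm.pinpoint(label, camera): "point" ([x, y, z] in m, in the coordinates of the camera as it stood for that picture, good to about 4 mm: a listed point, or the origin of a listed thing).
The state is a dict: "t": time; "q": joint angles; "qd": joint speeds; "joint_efforts": joint torques, N m; "eef_pos": TCP position; "ee_rot": TCP orientation; "force": force on the tool from outside, world axes, zero at the start; "moment": the same for the moment, N m; "width": finger opening in m; "gripper_force": force on a finger pad.
Only numpy, scipy, OpenCV 4.12 (cv2) and the standard library are available. Lean on these libraries where they do the work, as an engineer would, in place of code of your own. Each camera call takes 0.05 s, during which the arm holds its last target. There are 200 camera calls.

## Working session

There is one attempt and no reset: what is moved stays moved. The work goes in short steps, Python scripts to look and compute and a tool call to move; the robot and the scene stay as the last step left them, time stands still between calls to the robot, and variables do not carry over. Pictures are saved under pics/ and viewed, at most 10 in all, crops included, and the job is handed in when it is done.

Besides the shell and the picture viewer there is one more tool, called after "Request:" as a command line: name --argument value ..., lists and objects as JSON in quotes. move_arm: Moves the arm, as the interface text tells. Its arguments: {"type":"object","properties":{"rows":{"type":"array","items":{"type":"object","properties":{"translation":{"type":"array","items":{"type":"number"}},"rot":{"type":"array","items":{"type":"number"}},"hand":{"type":"number"}}}},"squeeze":{"type":"number"}},"required":["rows"]}

```bash
ls; mkdir -p pics; cat > h.py <<'E'
import numpy as np, cv2
from scipy.spatial.transform import Rotation as R
from station import arm
def campose(name):
    p=arm.camera_params(name)
    if name=='wrist':
        s=arm.get_state(); T=np.eye(4); T[:3,:3]=R.from_euler('xyz',s['ee_rot']).as_matrix(); T[:3,3]=s['eef_pos']
        return T@np.array(p['tool_from_camera'])
    T=np.eye(4); o=np.array(p['orientation'])
    T[:3,:3]=o if o.shape==(3,3) else (R.from_euler('xyz',o).as_matrix() if o.size==3 else R.from_quat(o).as_matrix()); T[:3,3]=p['position']; return T
def save(name,fn):
    T=campose(name); im,d=arm.grab_frame(name); cv2.imwrite(fn,im[:,:,::-1]); return im,d,T
def find(label,name,T,fn='pinpoint',n=2):
    for r in getattr(arm,fn)(label,name)[:n]:
        print(name,fn,label,round(r['p'],2),np.round(T[:3,:3]@np.array(r['point'])+T[:3,3],4))
E
python3 - <<'E'
from h import *
print(arm.camera_params('top'),arm.camera_params('scene'),arm.camera_params('wrist')); print(arm.get_state())
for c in ('scene','top'):
    im,d,T=save(c,f'pics/{c}1.png')
    for l in ('dispenser','knob_seat','knob_grip'): find(l,c,T)
    for l in ('resin_bottle','purple_cup','pearl_vial','amber_cup','toothpick_jar','clear_cup'): find(l,c,T,n=1)
E
```

```text
pics
{'vfov': 56.3092904812403, 'cx': 316.912769378198, 'cy': 232.50241532672254, 'k1': -0.061084830749423474, 'position': array([ 0.38910356, -0.04127233,  1.08614354]), 'orientation': array([-2.95588063,  0.03356942, -1.55175018])} {'vfov': 55.25903166588361, 'cx': 323.84619134212465, 'cy': 237.72247063687522, 'k1': -0.04077666872784013, 'position': array([0.04455838, 0.80119289, 0.55086588]), 'orientation': array([-1.99944328,  0.01659292, -2.57917297])} {'vfov': 58.41130302913311, 'cx': 318.5573595253184, 'cy': 234.3574327834138, 'k1': -0.05860756669510389, 'tool_from_camera': array([[ 9.72966243e-04, -9.52503651e-01, -3.04525610e-01,
         8.25211583e-02],
       [ 9.99998337e-01,  1.39651014e-03, -1.17302576e-03,
         6.30121631e-04],
       [ 1.54258442e-03, -3.04523963e-01,  9.52503426e-01,
        -1.43381919e-01],
       [ 0.00000000e+00,  0.00000000e+00,  0.00000000e+00,
         1.00000000e+00]])}
{'t': 0.0, 'q': array([-9.76884870e-01,  3.59372503e-01,  1.10508736e-02, -3.74630503e-04,
       -1.22412642e+00, -2.88115997e-01]), 'qd': array([ 0.00075742,  0.0003430
[... 798 characters left out ...]
0.64 [ 3.855e-01 -1.444e-01 -1.000e-04]
scene pinpoint pearl_vial 0.94 [ 0.4452  0.2724 -0.0024]
scene pinpoint amber_cup 0.61 [ 0.4086  0.2106 -0.    ]
scene pinpoint toothpick_jar 0.86 [ 0.5661 -0.3095  0.0036]
scene pinpoint clear_cup 0.57 [ 0.6453 -0.3835 -0.0018]
top pinpoint dispenser 0.96 [ 0.7088  0.0176 -0.0014]
top pinpoint knob_seat 0.91 [ 0.6705 -0.0477  0.0916]
top pinpoint knob_grip 0.76 [ 0.6459 -0.044   0.1311]
top pinpoint purple_cup 0.62 [ 0.3909 -0.1422 -0.0004]
top pinpoint pearl_vial 0.58 [0.4457 0.282  0.0013]
top pinpoint amber_cup 0.65 [0.4086 0.2118 0.0024]
top pinpoint toothpick_jar 0.59 [ 0.5667 -0.3065 -0.0022]
top pinpoint clear_cup 0.94 [ 0.6393 -0.3793 -0.0088]
```

View pics/top1.png

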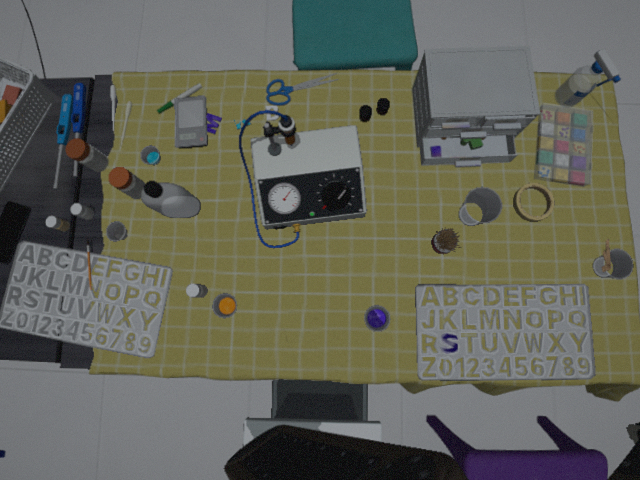

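View pics/scene1.png

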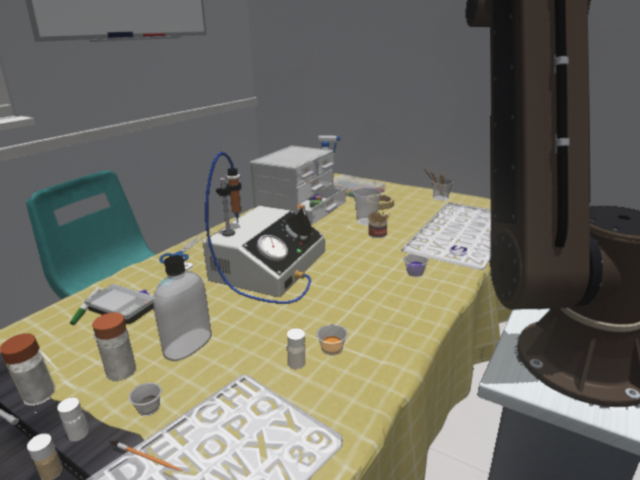

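The top view shows the dispenser at about (310,175) with the knob at (335,195). It has a slight yaw, and the gauge needle points to the upper right. I'll bring the wrist camera over the knob.

```bash
cat >> h.py <<'E'
def rel(Rt,pt,s=None):
    s=s or arm.get_state(); R0=R.from_euler('xyz',s['ee_rot']); 
    print('trans cm',np.round(R0.inv().apply(np.array(pt)-s['eef_pos'])*100,2),'rot deg',np.round(np.degrees((R0.inv()*Rt).as_rotvec()),2))
def knobR(yaw,phi):
    "tool z = -knob axis; phi: turn of tool x about the outward axis from 'down the panel'"
    a=R.from_euler('z',yaw).apply([-.530,0,.848]); d=R.from_euler('z',yaw).apply([-.848,0,-.530])
    x=R.from_rotvec(a*phi).apply(d); z=-a; return R.from_matrix(np.c_[x,np.cross(z,x),z]),a
E
python3 - <<'E'
from h import *
Rt,a=knobR(0.11,0)
rel(Rt,np.array([.648,-.047,.130])+.13*a)
E
```

```text
trans cm [-5.362e+01  4.485e+01  3.000e-02] rot deg [  3.13 -31.9   10.92]
```

Request:
move_arm --rows '[{"translation": [-3,2.5,-2],"rot": [0,0,0],"hand": 0},{"translation": [-6,5,-4],"rot": [0,0,0],"hand": 0},{"translation": [-9,7.5,-5],"rot": [0,0,0],"hand": 0},{"translation": [-12,10,-5],"rot": [0,0,0],"hand": 0},{"translation": [-15,12.5,-5],"rot": [0,0,0],"hand": 0},{"translation": [-18,15,-5],"rot": [0,0,0],"hand": 0},{"translation": [-21,17.5,-5],"rot": [0,0,0],"hand": 0},{"translation": [-24,20,-5],"rot": [0,0,0],"hand": 0}]'

```text
t: 1.67
eef_pos: [0.3725, -0.379, 0.291]
ee_rot: [-3.141, 0.001, -2.836]
force: [0.6, 0.2, 0.1]
width: 0.0882
gripper_force: 0.0
```

Request:
move_arm --rows '[{"translation": [-3,2.5,0],"rot": [0,-4,1.3],"hand": 0},{"translation": [-6,5,0],"rot": [1,-8,2.7],"hand": 0},{"translation": [-9,7.5,0],"rot": [1,-12,4],"hand": 0},{"translation": [-12,10,0],"rot": [2,-16,5.5],"hand": 0},{"translation": [-15,12.5,0],"rot": [2,-20,7],"hand": 0},{"translation": [-18,15,0],"rot": [2.5,-24,8.2],"hand": 0},{"translation": [-21,17.5,0],"rot": [3,-28,9.6],"hand": 0},{"translation": [-24,20,0],"rot": [3.1,-32,10.9],"hand": 0}]'

```text
t: 2.33
eef_pos: [0.5415, -0.1157, 0.2923]
ee_rot: [3.138, 0.567, -3.033]
force: [0.4, -2.4, -0.2]
width: 0.0877
gripper_force: 0.0
```

```bash
python3 - <<'E'
from h import *
s=arm.get_state();print(s['t'],s['q'],s['eef_pos'],s['force'])
Rt,a=knobR(0.11,0)
rel(Rt,np.array([.648,-.047,.130])+.13*a)
E
```

```text
2.3333 [ 0.15995366 -0.16867088 -0.6156552   0.04600426 -0.55777565 -1.65347915] [ 0.54153227 -0.11568394  0.29234738] [ 0.44268608 -2.39811355 -0.20643243]
trans cm [-0.94  5.64  6.8 ] rot deg [ 0.14  0.48 -0.09]
```

Request:
move_arm --rows '[{"translation": [-0.3,2,1],"rot": [0,0,0],"hand": 0},{"translation": [-0.6,4,2],"rot": [0,0,0],"hand": 0},{"translation": [-0.9,5.6,3],"rot": [0,0,0],"hand": 0},{"translation": [-0.9,5.6,3],"rot": [0,0,0],"hand": 0}]'

```text
t: 2.67
eef_pos: [0.5576, -0.0572, 0.2687]
ee_rot: [3.141, 0.559, -3.028]
force: [-0.8, -0.5, 0.3]
width: 0.0875
gripper_force: 0.0
```

```bash
python3 - <<'E'
from h import *
s=arm.get_state();print(s['t'],s['q'],s['eef_pos'])
im,d,T=save('wrist','pics/w1.png')
for l in ('dispenser','knob_seat','knob_grip'): find(l,'wrist',T)
E
```

```text
2.6667 [ 0.30848971 -0.14670239 -0.72755738  0.23799106 -0.45052628 -1.95184369] [ 0.55755582 -0.05717866  0.26872839]
wrist pinpoint dispenser 0.83 [0.7166 0.0191 0.0012]
wrist pinpoint dispenser 0.28 [ 0.6472 -0.046   0.129 ]
wrist pinpoint knob_seat 0.89 [ 0.6693 -0.0415  0.0879]
wrist pinpoint knob_grip 0.74 [ 0.6485 -0.0523  0.1274]
```

View pics/w1.png

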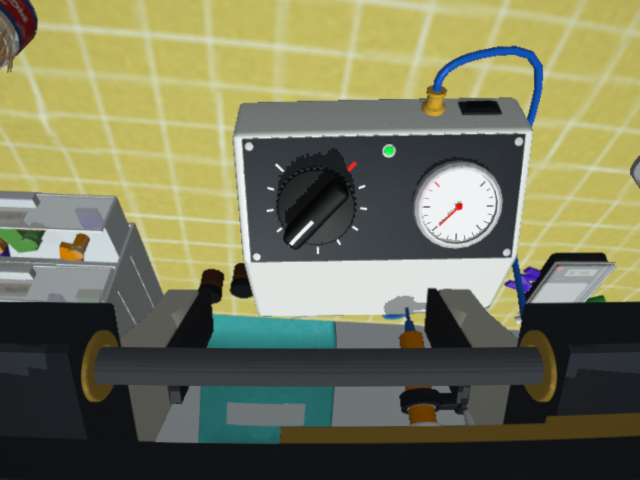

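The wrist view is upside down, with the front at the top. The knob is at (316,207), its white pointer at (298,236) and the red mark at (352,166), so roughly 180° to turn. I'll fit the panel plane and the wing from depth.

```bash
cat >> h.py <<'E'
def cloud(d,T,name):
    p=arm.camera_params(name); f=240/np.tan(np.radians(p['vfov'])/2)
    K=np.array([[f,0,p['cx']],[0,f,p['cy']],[0,0,1]]); v,u=np.mgrid[:480,:640]
    n=cv2.undistortPoints(np.float64(np.c_[u.ravel(),v.ravel()])[:,None],K,np.array([p['k1'],0,0,0.]))[:,0].reshape(480,640,2)
    P=np.dstack([n[...,0]*d,n[...,1]*d,d]); W=P@T[:3,:3].T+T[:3,3]; W[d<=0]=np.nan; return W
E
python3 - <<'E'
from h import *
im,d,T=save('wrist','pics/w2.png'); W=cloud(d,T,'wrist')
m=np.zeros((480,640),bool); m[148:250,370:412]=1; m[240:252,265:500]=1; m[140:150,255:420]=1
X=W[m]; X=X[~np.isnan(X[:,0])]
for _ in range(5):
    c=X.mean(0); n=np.linalg.svd(X-c,full_matrices=False)[2][2]; n*=np.sign(n[2]); r=(X-c)@n; X=X[abs(r)<.004]
print('n',n,'rms',r.std(),'yaw',np.arctan2(-n[1],-n[0]),'tilt',np.degrees(np.arccos(n[2])),len(X))
for k in [(148,247),(141,517),(252,508),(257,257),(166,352)]: print(k,W[k],(W[k]-c)@n)
B=W[150:275,255:375].reshape(-1,3); pc=im[150:275,255:375].reshape(-1,3); h=(B-c)@n
s=(h>.042)&(h<.06); Q=B[s]; print(len(Q),'h',np.percentile(h[s],[5,50,95]))
q=Q.mean(0); U,S,V=np.linalg.svd(Q-q,full_matrices=False); w=V[0]; print('centroid',q,'wing',w)
e=(Q-q)@w; f=(Q-q)@np.cross(n,w); print('ext',np.percentile(e,[1,99]),np.percentile(f,[1,99]))
wh=s&(pc.min(1)>150); print('pointer',wh.sum(),B[wh].mean(0))
yaw=np.arctan2(-n[1],-n[0]);Rr,a=knobR(yaw,0); x=Rr.as_matrix()[:,0]; y=np.cross(a,x)
for nm,v in (('pointer',B[wh].mean(0)-q),('wing',w),('red',W[166,352]-q)): print(nm,np.degrees(np.arctan2(v@y,v@x)))
mid=q+w*np.percentile(e,[1,99]).mean()+np.cross(n,w)*np.percentile(f,[1,99]).mean(); print('mid',mid,'grip',mid+n*(.0455-(mid-c)@n))
E
```

```text
n [-0.52588707 -0.07327771  0.84739198] rms 0.0007897083359506975 yaw 0.1384496953622044 tilt 32.07087028143095 7370
(148, 247) [ 0.64065812 -0.1091248   0.06636362] -0.00040981393455019957
(141, 517) [0.60865347 0.11066658 0.06506851] -0.0007822478216411299
(252, 508) [0.68717287 0.12316314 0.11875748] 0.0025052969799075724
(257, 257) [ 0.71979611 -0.09584062  0.11808466] 0.0008271033169735056
(166, 352) [ 0.6420424  -0.02184461  0.07604239] 0.0006682369525015715
1759 h [0.04695001 0.05126539 0.05279867]
centroid [ 0.64175192 -0.0493562   0.13259849] wing [ 0.69326049 -0.60475808  0.39199178]
ext [-0.02842638  0.03019571] [-0.00706679  0.0085492 ]
pointer 122 [ 0.65319817 -0.05886168  0.14072227]
pointer 139.35474667610995
wing 135.9963958573907
red -45.74367717923067
mid [ 0.64272377 -0.04930299  0.13321866] grip [ 0.64549662 -0.04891661  0.12875061]
```

```bash
python3 - <<'E'
from h import *
Rt,a=knobR(0.143,np.radians(-43.5)); g=np.array([.646,-.0488,.1288])
rel(Rt,g+.07*a); rel(Rt,g-.002*a); print(arm.get_state()['t'])
E
```

```text
trans cm [0.01 0.01 9.73] rot deg [-0.86  0.5  41.87]
trans cm [ 0.03  0.13 16.93] rot deg [-0.86  0.5  41.87]
2.9167
```

Request:
move_arm --rows '[{"translation": [0,0,2],"rot": [0,0,6],"hand": 0},{"translation": [0,0,4],"rot": [-0.3,0.2,12],"hand": 0},{"translation": [0,0,6],"rot": [-0.5,0.3,18],"hand": 0},{"translation": [0,0,8],"rot": [-0.7,0.4,24],"hand": 0},{"translation": [0,0,9.7],"rot": [-0.9,0.5,30],"hand": 0},{"translation": [0,0,9.7],"rot": [-0.9,0.5,36],"hand": 0},{"translation": [0,0,9.7],"rot": [-0.9,0.5,41.9],"hand": 0},{"translation": [0,0,9.7],"rot": [-0.9,0.5,41.9],"hand": 0}]'

```text
t: 3.58
eef_pos: [0.6091, -0.0548, 0.1876]
ee_rot: [2.734, 0.392, 2.437]
force: [-0.3, 0.4, 0.3]
width: 0.0876
gripper_force: 0.0
```

```bash
python3 - <<'E'
from h import *
Rt,a=knobR(0.143,np.radians(-43.5)); g=np.array([.646,-.0488,.1288])
rel(Rt,g-.002*a); s=arm.get_state(); print(s['t'],s['q'])
im,d,T=save('wrist','pics/w3.png')
for l in ('knob_seat','knob_grip'): find(l,'wrist',T)
W=cloud(d,T,'wrist'); X=W.reshape(-1,3); c=g-.0455*a; h=(X-c)@a; r=np.linalg.norm(X-c-h[:,None]*a,axis=1)
s=(h>.044)&(h<.058)&(r<.036); Q=X[s]; Q=Rt.inv().apply(Q-g)
print(len(Q),'in tool axes x',np.percentile(Q[:,0],[2,98]),'y',np.percentile(Q[:,1],[2,98]),'z',np.percentile(Q[:,2],[2,50]))
k=Q[:,0]; print('slope deg',np.degrees(np.arctan(np.polyfit(k,Q[:,1],1)[0])))
E
```

```text
trans cm [0.01 0.09 7.16] rot deg [-0.05 -0.03 -0.34]
3.5833 [ 0.25082559  0.04959463 -0.77722726  0.29611265 -0.19739692 -2.71825421]
wrist pinpoint knob_grip 0.65 [ 0.6477 -0.053   0.1283]
3239 in tool axes x [-0.0275705   0.02945861] y [-0.00755586  0.00753692] z [-0.00783289 -0.00616943]
slope deg 0.5436696634548948
```

View pics/w3.png

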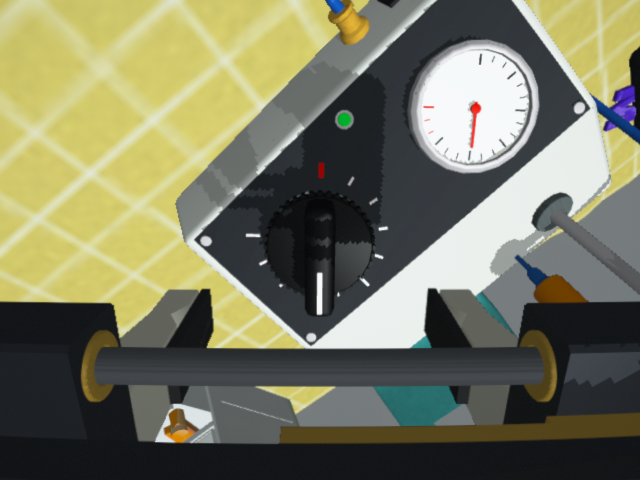

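```bash
cat > kin.py <<'E'
from h import *
from scipy.optimize import least_squares
D=[([-9.76884870e-01,.359372503,1.10508736e-02,-3.74630503e-04,-1.22412642,-.288115997],[0.20305302,-0.64322568,0.2396241],[3.13990894,-1.3171858e-04,-2.83592466]),
([0.15995366,-0.16867088,-0.6156552,0.04600426,-0.55777565,-1.65347915],[0.54153227,-0.11568394,0.29234738],[3.138,.567,-3.033]),
([0.30848971,-0.14670239,-0.72755738,0.23799106,-0.45052628,-1.95184369],[0.55755582,-0.05717866,0.26872839],[3.141,.559,-3.028]),
([0.25082559,0.04959463,-0.77722726,0.29611265,-0.19739692,-2.71825421],[.6091,-.0548,.1876],[2.734,.392,2.437])]
Ry=lambda t:R.from_euler('y',t)
def fk(q,p,s4=1,s6=1):
    h,r0,L1,L2,b,d,L3=p
    base=R.from_euler('z',q[0]); F=base*Ry(q[1]-q[2]); 
    el=base.apply([r0,d,h])+(base*Ry(q[1])).apply([0,0,L1])
    Wp=F*R.from_euler('x',s4*q[3])*Ry(-q[4])
    pos=el+F.apply([L2,0,b])+Wp.apply([L3,0,0])
    # tool: z along Wp x ; zero-q6 tool axes fixed by C
    return pos,Wp*R.from_euler('x',s6*q[5])
def solve():
    best=None
    for s4 in(1,-1):
        f=lambda p:np.concatenate([fk(q,p,s4)[0]-x for q,x,_ in D])
        r=least_squares(f,[.4,0,.4,.4,0,0,.2])
        for s6 in(1,-1):
            Cs=[fk(q,r.x,s4,s6)[1].inv()*R.from_euler('xyz',e) for q,_,e in D]; C=R.concatenate(Cs).mean()
            err=max((C.inv()*c).magnitude() for c in Cs)
            if best is None or err<best[0]: best=(err,abs(r.fun).max(),s4,s6,r.x,C)
    return best
def ik(pos,Rt,q0,S):
    f=lambda q:np.concatenate([(lambda P:np.r_[(P[0]-pos)*10,(P[1]*S[5]).inv().__mul__(Rt).as_rotvec()])(fk(q,S[4],S[2],S[3]))])
    return least_squares(f,q0)
E
python3 - <<'E'
from kin import *
S=solve(); print(S[:5])
g=np.array([.646,-.0488,.1288])
for dep in (-.03,0,.002):
  for daz,dp in((0,0),(.07,0),(.07,-.05),(.07,-.09)):
    Rt,a=knobR(.143,np.radians(-43.5))
    # tilt: rotate tool by azimuth daz about z and steepen by -dp about horizontal axis
    ax=R.from_euler('z',.143).apply([0,1,0]); R2=R.from_rotvec([0,0,daz])*R.from_rotvec(ax*-dp)*Rt
    r=ik(g-dep*a,R2,D[3][0],S); print(dep,daz,dp,np.round(r.x,3),'res',round(r.cost,6),'tilt deg',np.degrees(np.arccos(-R2.apply([0,0,1])@a)))
E
```

```text
(0.0005090247443430911, np.float64(0.013270754071877278), -1, -1, array([ 0.12433835,  0.11642149,  0.58626163,  0.33243032,  0.03432276,
       -0.18903763,  0.34812341]))
-0.03 0 0 [ 0.258  0.139 -0.834  0.964 -0.074 -3.391] res 0.0 tilt deg nan
-0.03 0.07 0 [ 0.227  0.146 -0.824  0.177 -0.043 -2.519] res 0.0 tilt deg 2.1222670500094982
-0.03 0.07 -0.05 [ 0.227  0.154 -0.773  0.05  -0.135 -2.391] res 0.0 tilt deg 3.5136688841285264
-0.03 0.07 -0.09 [ 0.226  0.162 -0.734  0.03  -0.207 -2.371] res 0.0 tilt deg 5.5165249393612825
0 0 0 [ 0.254  0.209 -0.854 -0.888  0.076 -1.538] res 0.0 tilt deg nan
0 0.07 0 [ 0.224  0.216 -0.843 -0.127  0.047 -2.212] res 0.0 tilt deg 2.1222670500094982
0 0.07 -0.05 [ 0.224  0.22  -0.792  0.104 -0.051 -2.443] res 0.0 tilt deg 3.5136688841285264
0 0.07 -0.09 [ 0.223  0.226 -0.751  0.038 -0.125 -2.377] res 0.0 tilt deg 5.5165249393612825
0.002 0 0 [ 0.254  0.214 -0.855 -0.83   0.079 -1.596] res 0.0 tilt deg nan
0.002 0.07 0 [ 0.224  0.22  -0.844 -0.111  0.053 -2.228] res 0.0 tilt deg 2.1222670500094982
0.002 0.07 -0.05 [ 0.223  0.224 -0.793  0.114 -0.046 -2.453] res 0.0 tilt deg 3.5136688841285264
0.002 0.07 -0.09 [ 0.223  0.23  -0.752  0.039 -0.12  -2.378] res 0.0 tilt deg 5.5165249393612825<stdin>:9: RuntimeWarning: invalid value encountered in arccos
```

```bash
python3 - <<'E'
from h import *
Rt,a=knobR(.143,np.radians(-43.0)); g=np.array([.646,-.0488,.1288])
ax=R.from_euler('z',.143).apply([0,1,0]); R2=R.from_rotvec([0,0,.08])*R.from_rotvec(ax*.06)*Rt
rel(R2,g+.035*a); rel(R2,g)
print(np.round(np.degrees((Rt.inv()*R2).as_rotvec()),1))
E
```

```text
trans cm [0.01 0.02 3.52] rot deg [ 0.68  4.09 -4.3 ]
trans cm [0.01 0.01 7.02] rot deg [ 0.68  4.09 -4.3 ]
[ 0.7  4.1 -4. ]
```

Request:
move_arm --rows '[{"translation": [0,0,1],"rot": [0.2,1.2,0],"hand": 0},{"translation": [0,0,2],"rot": [0.5,2.6,-0.3],"hand": 0},{"translation": [0,0,3],"rot": [0.7,4.1,-0.3],"hand": 0},{"translation": [0,0,3.5],"rot": [0.7,4.1,-0.3],"hand": 0},{"translation": [0,0,3.5],"rot": [0.7,4.1,-0.3],"hand": 0}]'

```text
t: 4.15
eef_pos: [0.6281, -0.0513, 0.1578]
ee_rot: [2.76, 0.331, 2.478]
force: [0.1, -0.3, -0.4]
width: 0.0878
gripper_force: 0.0
```

```bash
python3 - <<'E'
from h import *
Rt,a=knobR(.143,np.radians(-43.0)); g=np.array([.646,-.0488,.1288])
R2=Rt*R.from_rotvec(np.radians([.7,4.1,0])); rel(R2,g); s=arm.get_state(); print(s['t'],s['q'],s['force'])
E
```

```text
trans cm [-0.24  0.03  3.41] rot deg [ 0.03 -0.01 -0.17]
4.15 [ 2.28023068e-01  1.45566223e-01 -6.07043558e-01  1.50131650e-03
 -3.18563845e-01 -2.39909361e+00] [ 0.13042239 -0.34050196 -0.3716681 ]
```

Request:
move_arm --rows '[{"translation": [-0.1,0,1],"rot": [0,0,0],"hand": 0},{"translation": [-0.2,0,2],"rot": [0,0,0],"hand": 0},{"translation": [-0.25,0,2.8],"rot": [0,0,0],"hand": 0},{"translation": [-0.25,0,3.4],"rot": [0,0,0],"hand": 0},{"translation": [-0.25,0,3.4],"rot": [0,0,0],"hand": 0},{"translation": [-0.25,0,3.4],"rot": [0,0,0],"hand": 0}]'

```text
t: 4.65
eef_pos: [0.6447, -0.0488, 0.1282]
ee_rot: [2.761, 0.329, 2.479]
force: [-0.4, -0.3, 0.3]
width: 0.0876
gripper_force: 0.0
```

```bash
python3 - <<'E'
from h import *
Rt,a=knobR(.143,np.radians(-43.0)); g=np.array([.646,-.0488,.1288])
R2=Rt*R.from_rotvec(np.radians([.7,4.1,0])); rel(R2,g);rel(Rt,g); s=arm.get_state(); print(s['t'],s['q'],s['force'])
E
```

```text
trans cm [-0.11  0.08  0.01] rot deg [-0.03 -0.11 -0.18]
trans cm [-0.11  0.08  0.01] rot deg [-0.73 -4.21 -0.18]
4.65 [ 0.22439186  0.21320962 -0.60258414 -0.00785006 -0.25728522 -2.38709153] [-0.36910166 -0.33166296  0.28364577]
```

Request:
move_arm --rows '[{"translation": [-0.1,0.1,0],"rot": [-0.4,-2.3,0],"hand": 0},{"translation": [-0.1,0.1,0],"rot": [-0.4,-2.3,0],"hand": 0.5},{"translation": [-0.1,0.1,0],"rot": [-0.4,-2.3,0],"hand": 1},{"translation": [-0.1,0.1,0],"rot": [-0.4,-2.3,0],"hand": 1},{"translation": [-0.1,0.1,0],"rot": [-0.4,-2.3,0],"hand": 1},{"translation": [-0.1,0.1,0],"rot": [-0.4,-2.3,0],"hand": 1},{"translation": [-0.1,0.1,0],"rot": [-0.4,-2.3,0],"hand": 1},{"translation": [-0.1,0.1,0],"rot": [-0.4,-2.3,0],"hand": 1}]' --squeeze 25

```text
t: 5.32
eef_pos: [0.6467, -0.0486, 0.1301]
ee_rot: [2.747, 0.367, 2.462]
force: [0.5, 0.1, 0.9]
width: 0.0461
gripper_force: 0.0
```

```bash
python3 - <<'E'
from h import *
s=arm.get_state(); print(s['t'],s['q'],s['force'],s['moment'],s['width'],s['gripper_force'])
E
```

```text
5.3167 [ 0.23177855  0.20095728 -0.73048825  0.24243408 -0.1106068  -2.6420847 ] [0.46893945 0.12152018 0.94618015] [-0.39745379  1.65787496  0.02634022] 0.04612706927101895 0.0
```

Request:
move_arm --rows '[{"translation": [0,0,0],"rot": [0,0,0],"hand": 1},{"translation": [0,0,0],"rot": [0,0,0],"hand": 1},{"translation": [0,0,0],"rot": [0,0,0],"hand": 1},{"translation": [0,0,0],"rot": [0,0,0],"hand": 1},{"translation": [0,0,0],"rot": [0,0,0],"hand": 1},{"translation": [0,0,0],"rot": [0,0,0],"hand": 1},{"translation": [0,0,0],"rot": [0,0,0],"hand": 1},{"translation": [0,0,0],"rot": [0,0,0],"hand": 1}]'

```text
t: 5.98
eef_pos: [0.6458, -0.0491, 0.1294]
ee_rot: [2.748, 0.366, 2.462]
force: [-1.5, -4.5, 0.2]
width: 0.0159
gripper_force: 24.9
```

```bash
python3 - <<'E'
from h import *
s=arm.get_state(); print(s['t'],s['q'],s['force'],s['moment'],s['width'],s['gripper_force'])
E
```

```text
5.9833 [ 0.23134398  0.20094627 -0.73205829  0.24316211 -0.11062601 -2.64289544] [-1.51164359 -4.47950082  0.24950962] [-1.85281652  1.90108686 -0.89033675] 0.01588387756534255 24.91486966609955
```

Request:
move_arm --rows '[{"translation": [0,0,0],"rot": [0,0,-5],"hand": 1},{"translation": [0,0,0],"rot": [0,0,-10],"hand": 1},{"translation": [0,0,0],"rot": [0,0,-16],"hand": 1},{"translation": [0,0,0],"rot": [0,0,-22],"hand": 1},{"translation": [0,0,0],"rot": [0,0,-28],"hand": 1},{"translation": [0,0,0],"rot": [0,0,-34],"hand": 1},{"translation": [0,0,0],"rot": [0,0,-40],"hand": 1},{"translation": [0,0,0],"rot": [0,0,-45],"hand": 1}]'

```text
t: 6.65
eef_pos: [0.6456, -0.0498, 0.1293]
ee_rot: [-3.138, 0.53, -2.957]
force: [0.6, -10.4, -0.3]
width: 0.016
gripper_force: 25.1
```

```bash
cat > st.py <<'E'
from h import *
s=arm.get_state(); R0=R.from_euler('xyz',s['ee_rot']); Rt,a=knobR(.143,0)
print(round(s['t'],2),np.round(s['q'],3),'F tool',np.round(R0.inv().apply(s['force']),1),'M tool',np.round(R0.inv().apply(s['moment']),2),s['width'],s['gripper_force'])
rv=(Rt.inv()*R0).as_rotvec(degrees=True); print('rel knob frame',rv, 'tilt',np.degrees(np.arccos(-R0.apply([0,0,1])@a)),'pos vs grip, knob frame mm',1000*Rt.inv().apply(s['eef_pos']-np.array([.646,-.0488,.1288])))
E
python3 st.py
```

```text
6.65 [ 0.23   0.201 -0.732  0.243 -0.111 -1.852] F tool [  1.3 -10.3  -0.4] M tool [4.27 2.01 0.13] 0.016049492646710822 25.053095519542694
rel knob frame [-1.02589896  1.61478706 -2.02745738] tilt 1.9095804935779337 pos vs grip, knob frame mm [ 0.19121891 -0.96115023 -0.71874217]
```

Request:
move_arm --rows '[{"translation": [0,-0.05,0],"rot": [0,0,-5],"hand": 1},{"translation": [0,-0.1,0],"rot": [0,0,-10],"hand": 1},{"translation": [0,-0.1,0],"rot": [0,0,-16],"hand": 1},{"translation": [0,-0.1,0],"rot": [0,0,-22],"hand": 1},{"translation": [0,-0.1,0],"rot": [0,0,-28],"hand": 1},{"translation": [0,-0.1,0],"rot": [0,0,-34],"hand": 1},{"translation": [0,-0.1,0],"rot": [0,0,-40],"hand": 1},{"translation": [0,-0.1,0],"rot": [0,0,-45],"hand": 1}]'

```text
t: 7.32
eef_pos: [0.6461, -0.0504, 0.1296]
ee_rot: [-2.746, 0.364, -2.098]
force: [0.6, -8.2, 0.9]
width: 0.0157
gripper_force: 25.1
```

Request:
move_arm --rows '[{"translation": [0,0,0],"rot": [0,0,-5],"hand": 1},{"translation": [0,0,0],"rot": [0,0,-10],"hand": 1},{"translation": [0,0,0],"rot": [0,0,-16],"hand": 1},{"translation": [0,0,0],"rot": [0,0,-22],"hand": 1},{"translation": [0,0,0],"rot": [0,0,-28],"hand": 1},{"translation": [0,0,0],"rot": [0,0,-34],"hand": 1},{"translation": [0,0,0],"rot": [0,0,-40],"hand": 1},{"translation": [0,0,0],"rot": [0,0,-45],"hand": 1}]'

```text
t: 7.98
eef_pos: [0.6465, -0.0501, 0.1299]
ee_rot: [-2.609, -0.003, -1.387]
force: [1.0, -6.4, -0.5]
width: 0.0161
gripper_force: 25.0
```

```bash
python3 st.py
```

```text
7.98 [ 0.23   0.202 -0.725  0.229 -0.115 -0.266] F tool [6.4 0.4 0.4] M tool [-1.7   2.52  0.16] 0.016083913512676826 24.966420829296112
rel knob frame [ -2.03724187   0.35217095 -92.06229351] tilt 1.8485491702959302 pos vs grip, knob frame mm [-0.84187353 -1.35279287 -0.73679118]
```

Request:
move_arm --rows '[{"translation": [0.05,0,0],"rot": [0,0,-5],"hand": 1},{"translation": [0.05,0,0],"rot": [0,0,-10],"hand": 1},{"translation": [0.05,0,0],"rot": [0,0,-16],"hand": 1},{"translation": [0.05,0,0],"rot": [0,0,-22],"hand": 1},{"translation": [0.05,0,0],"rot": [0,0,-28],"hand": 1},{"translation": [0.05,0,0],"rot": [0,0,-33],"hand": 1},{"translation": [0.05,0,0],"rot": [0,0,-38],"hand": 1},{"translation": [0.05,0,0],"rot": [0,0,-38],"hand": 1}]'

```text
t: 8.65
eef_pos: [0.6467, -0.0501, 0.1299]
ee_rot: [-2.708, -0.32, -0.795]
force: [-0.6, -4.0, 0.9]
width: 0.0155
gripper_force: 25.0
```

```bash
python3 st.py
```

```text
8.65 [ 0.23   0.202 -0.722  0.222 -0.118  0.403] F tool [ 2.5  2.9 -1.4] M tool [-2.31 -0.09 -0.06] 0.015512951881938464 24.992155730724335
rel knob frame [  -2.28481179   -0.40153102 -130.01370004] tilt 1.8495818314377948 pos vs grip, knob frame mm [-1.0116385  -1.42862333 -0.71968763]
```

Request:
move_arm --rows '[{"translation": [0,0,0],"rot": [0,0,-2],"hand": 1},{"translation": [0,0,0],"rot": [0,0,-4],"hand": 1},{"translation": [0,0,0],"rot": [0,0,-5],"hand": 1},{"translation": [0,0,0],"rot": [0,0,-5],"hand": 1}]'

```text
t: 8.98
eef_pos: [0.6467, -0.0501, 0.13]
ee_rot: [-2.734, -0.353, -0.716]
force: [-0.7, -4.4, 1.2]
width: 0.0157
gripper_force: 25.0
```

```bash
python3 st.py
```

```text
8.98 [ 0.23   0.202 -0.722  0.222 -0.118  0.485] F tool [ 2.6  3.4 -1.8] M tool [-2.5   0.02  0.06] 0.01573447011815258 24.986543655395508
rel knob frame [  -2.30428001   -0.50556782 -134.70292671] tilt 1.848501214167786 pos vs grip, knob frame mm [-1.03474871 -1.41225686 -0.72965937]
```

Request:
move_arm --rows '[{"translation": [0,0,0],"rot": [0,0,-2],"hand": 1},{"translation": [0,0,0],"rot": [0,0,-4],"hand": 1},{"translation": [0,0,0],"rot": [0,0,-4],"hand": 1}]'

```text
t: 9.23
eef_pos: [0.6465, -0.0501, 0.1299]
ee_rot: [-2.759, -0.38, -0.647]
force: [-2.1, -2.4, 1.6]
width: 0.0163
gripper_force: 26.0
```

```bash
python3 st.py; python3 -c "
from h import *
im,d,T=save('wrist','pics/w4.png')"
```

```text
9.23 [ 0.231  0.202 -0.722  0.221 -0.118  0.555] F tool [ 0.3  2.3 -2.6] M tool [-2.11 -0.66  0.68] 0.0163069256543225 25.957269966602325
rel knob frame [  -2.32903094   -0.59964458 -138.68355778] tilt 1.855816707236323 pos vs grip, knob frame mm [-0.85454123 -1.36284215 -0.75089694]
```

View pics/w4.png

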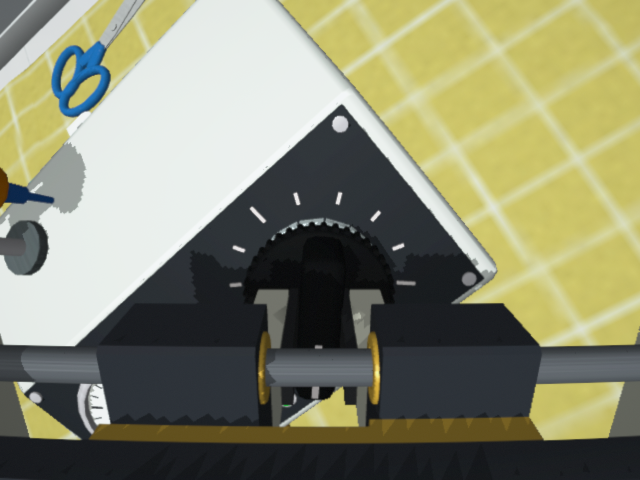

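The wrist view shows the wing pinched and turned about 180° from the start. The tool's z moment jumped to 0.68 N m, so the knob is at the stop. I'll ease off the twist slightly and push in.

Request:
move_arm --rows '[{"translation": [0,0,0],"rot": [0,0,1],"hand": 1},{"translation": [0,0,0.2],"rot": [0,0,2],"hand": 1},{"translation": [0,0,0.4],"rot": [0,0,2],"hand": 1},{"translation": [0,0,0.5],"rot": [0,0,2],"hand": 1},{"translation": [0,0,0.5],"rot": [0,0,2],"hand": 1}]' --squeeze 35

```text
t: 9.7
eef_pos: [0.6492, -0.0497, 0.1255]
ee_rot: [-2.747, -0.367, -0.681]
force: [0.1, -3.8, 2.4]
width: 0.0158
gripper_force: 35.0
```

```bash
python3 st.py
```

```text
9.7 [ 0.227  0.212 -0.733  0.251 -0.097  0.493] F tool [ 3.1  2.1 -2.4] M tool [-2.25  0.01  0.45] 0.01575492108659471 35.04666030406952
rel knob frame [  -2.32814416   -0.54406204 -136.71507177] tilt 1.8591060501533752 pos vs grip, knob frame mm [-0.78363541 -1.30626303  4.42252497]
```

Moved 5 mm in with little force, so either the knob followed or the pads slipped. I'll push on.

Request:
move_arm --rows '[{"translation": [0,0,0.1],"rot": [0,0,0],"hand": 1},{"translation": [0,0,0.2],"rot": [0,0,0],"hand": 1},{"translation": [0,0,0.3],"rot": [0,0,0],"hand": 1},{"translation": [0,0,0.3],"rot": [0,0,0],"hand": 1}]'

```text
t: 10.03
eef_pos: [0.6503, -0.0496, 0.1237]
ee_rot: [-2.746, -0.367, -0.681]
force: [-10.1, -3.8, 12.8]
width: 0.0157
gripper_force: 35.1
```

```bash
python3 st.py
```

```text
10.03 [ 0.224  0.216 -0.743  0.278 -0.083  0.47 ] F tool [ -0.5   3.2 -16.4] M tool [-2.25 -1.12  0.42] 0.01567666049166279 35.06879389286041
rel knob frame [  -2.26986721   -0.55589523 -136.7375496 ] tilt 1.8168594860193434 pos vs grip, knob frame mm [-0.85281979 -1.36548398  6.50487053]
```

Request:
move_arm --rows '[{"translation": [0,0,0.15],"rot": [0,0,0],"hand": 1},{"translation": [0,0,0.15],"rot": [0,0,0],"hand": 1},{"translation": [0,0,0],"rot": [0,0,0],"hand": 1},{"translation": [0,0,-0.1],"rot": [0,0,0],"hand": 0},{"translation": [0,0,-0.1],"rot": [0,0,0],"hand": 0},{"translation": [0,0,-0.1],"rot": [0,0,0],"hand": 0},{"translation": [0,0,-0.1],"rot": [0,0,0],"hand": 0},{"translation": [0,0,-0.1],"rot": [0,0,0],"hand": 0}]'

```text
t: 10.7
eef_pos: [0.65, -0.0491, 0.1232]
ee_rot: [-2.748, -0.367, -0.679]
force: [0.7, -0.5, -0.3]
width: 0.0435
gripper_force: 0.0
```

Request:
move_arm --rows '[{"translation": [0,0,0],"rot": [0,0,0],"hand": 0},{"translation": [0,0,0],"rot": [0,0,0],"hand": 0},{"translation": [0,0,-1.5],"rot": [0,0,0],"hand": 0},{"translation": [0,0,-4],"rot": [0,0,0],"hand": 0},{"translation": [0,0,-7],"rot": [0,0,0],"hand": 0},{"translation": [0,0,-10],"rot": [0,0,0],"hand": 0},{"translation": [0,0,-13],"rot": [0,0,0],"hand": 0},{"translation": [0,0,-13],"rot": [0,0,0],"hand": 0}]'

```text
t: 11.37
eef_pos: [0.5855, -0.0613, 0.242]
ee_rot: [-2.741, -0.372, -0.681]
force: [0.6, -0.2, 0.1]
width: 0.0875
gripper_force: 0.0
```

```bash
python3 st.py; python3 - <<'E'
from h import *
im,d,T=save('wrist','pics/w5.png'); W=cloud(d,T,'wrist'); X=W.reshape(-1,3)
Rt,a=knobR(.143,0); g=np.array([.646,-.0488,.1288]); c=g-.0455*a; n=X-c; h=n@a; r=np.linalg.norm(n-h[:,None]*a,axis=1)
pl=(r>.045)&(r<.055)&(abs(h)<.01); print('panel h',np.nanmedian(h[pl]))
t=(r<.025)&(h>.035)&(h<.06); Q=Rt.inv().apply(X[t]-g); print('wing top h (53.5 out, 46.5 in)',np.percentile(h[t],[50,90,95]),len(Q))
v=np.linalg.svd(Q[:,:2]-Q[:,:2].mean(0),full_matrices=False)[2][0]; print('wing dir deg',np.degrees(np.arctan2(v[1],v[0])))
E
```

```text
11.37 [ 0.25  -0.047 -0.64   0.085 -0.44   0.649] F tool [ 0.6 -0.2  0.2] M tool [-1.18 -1.18  0.04] 0.08748451868711371 0.0
rel knob frame [  -1.78998759   -0.78833353 -136.82391753] tilt 1.5188248234730244 pos vs grip, knob frame mm [  -7.68560962   -3.69656865 -128.70353096]
panel h 9.003380745933477e-05
wing top h (53.5 out, 46.5 in) [0.04469493 0.04584469 0.04614946] 1636
wing dir deg 45.16448635345666
```

View pics/w5.png

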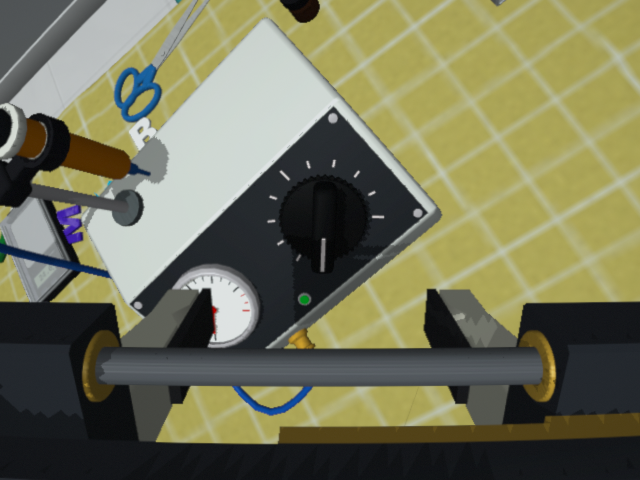

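The pointer, at (322,255), is on the lower-left red mark. The wing top sits about 7 mm lower than before, no red band shows, and the gripper is clear.

```bash
python3 -c "
from station import arm; print(arm.job_done())"
```

```text
the job is handed in; nothing more can be done
None
```

The knob is at its anticlockwise stop with the pointer on the red mark and pushed fully in by about 7 mm; the gripper is clear, the arm went nowhere near the bottle, cups, vial or jar, and the job was handed in at about 11.4 s.

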